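# Pill organiser and push-and-turn medicine bottle

## Robot

A 7-joint arm with a two-finger parallel gripper is mounted at the origin on a cart in front of the work surface, level with it; the furniture and walls round the work are solid. World frame = base frame: x ahead of the robot, y to its left, z up, the work surface at z = 0. Lengths are in m, angles in rad, forces in N, time in s.
With the tool pointing down it reaches from about 0.4 to 0.85 m from the base axis. Payload 4.5 kg.
Tool frame: the origin (TCP) lies at the very end of the fingers, on their centre line; the grasp point (between the pads) lies 19 mm behind it (tcp_to_grasp is the z of the grasp point in the tool frame, in m); z points along the fingers, y is the line along which they close (so a half turn about z gives the same grasp; the last joint's range is limited). The gripper opens to 88 mm and grips with 3 to 60 N. Pads are 18 mm wide; open, the fingers measure 123 mm over their backs; the gripper's body (75 mm by 187 mm) begins 45 mm behind the grasp point.
Start: joints at [1.306, 0.689, -0.195, 1.565, 0.157, 0.902, -0.215], TCP at [0.184, -0.597, 0.239] pointing down, gripper open.
Joint ranges: [-3.01, 3.01], [-0.46, 2.08], [-1.47, 1.51], [0.13, 2.56], [-1, 4.14], [0.04, 2.09], [-2.66, 2.66]. Speed limits (rad/s): [2.57, 2.57, 3.14, 3.14, 3.14, 3.14, 3.14].

## Interface

Orientations are given as a unit quaternion [x, y, z, w].
In Python, from plant import * gives the robot as it stands. The module is installed in compiled form; this text tells all that it offers.
- The arm moves only by the shell command python3 -m jog 'ROWS' [OPENING] [FORCE]. ROWS is JSON, a list that holds one entry, the list of rows, each a list of 6 numbers: the shift along the tool's x, y, z in m, then the turn, a rotation vector about the tool's x, y, z in rad. In form: [[[dx, dy, dz, ax, ay, az], ...]]. A call has 1 to 12 rows; each row shifts and turns the commanded pose from where the row before left it, along the tool's axes as they then stand; what a row does not reach is not made up. A row lasts 1/8 s, in which the tool goes at most 62.5 mm and 10.7 degrees, less where a joint would pass 70% of its speed; a pose out of reach is approached as far as the arm can. A call with a gripper value outside its range is refused whole. OPENING is the finger opening in m, from 0 to 0.0881, set as the call begins (- or left out, the last holds). The fingers move at their own pace and stop on an object; FORCE is the grip in N (left out, the last holds). Time passes only in rows, so rows that do not move let the fingers close. It gives the time, the measured TCP pose, the force, the opening and the grip force at its end, in the units of the state.
- get_state(): the state, without advancing time (a new reading comes with each control period).
- snapshot(name): name is "scene" or "top" or "wrist"; returns a dict with "frame" (400x640x3 uint8, red, green, blue), "mtx" (3x3 intrinsics, pixels), "xyz" and "orientation" of the camera in the world; the wrist camera has in their place "mount" (4x4, takes a point from camera to tool coordinates, whose origin is the TCP and whose axes are the flange's). Camera axes: x right, y down, z forward; pixel columns grow to the right and rows downward; lengths in m; the calibration is good to about 2 mm. A picture is of the moment at which its call begins: read the wrist's pose just before it. There is no depth.
- finish_job(): hands the job in; it is judged then, once.
The state is a dict: "clock": time; "q": joint angles; "qd": joint speeds; "joint_torque": joint torques, N m; "tool_pos": TCP position; "eef_rot": TCP orientation; "contact_force": force on the tool from outside, world axes, zero at the start; "moment": the same for the moment, N m; "opening": opening from 0.0 (shut) to 1.0 (fully open); "finger_force": force on a finger pad.
Only numpy, scipy, OpenCV 4.12 (cv2) and the standard library are available. Lean on these libraries where they do the work, as an engineer would, in place of code of your own. Each camera call takes 0.05 s, during which the arm holds its last target. There are 200 camera calls.

## Task

Get today's pill organiser ready: drop one of the two large tablets from the slate coaster into each end well (morning and bedtime) of the four-well organiser, leaving the two middle wells empty for the other medicine. Then open that medicine, the amber bottle with the child-proof cap: press the cap down, twist it a sixth of a turn anticlockwise while it is down, and lift it straight off. Finish while holding the cap in the gripper about five centimetres above the bottle's mouth, so that I can get at the bottle, which stays standing on the worktop; do not knock or shift anything else.

Things in the scene. Friction and masses are not known exactly. Their poses are not given: they have to be found in the camera images.
- tablet_a: one of two alike cream-white round tablets with a score line, lying flat on the slate: diameter 24 mm, 10 mm thick, 12 g. Origin at the centre of its underside, z up; point tablet_a_center is its middle
- tablet_b: the other tablet, alike. Origin at the centre of its underside
- tablet_a_center (a point): middle of tablet_a, 5 mm above its underside
- tablet_b_center (a point): middle of tablet_b, 5 mm above its underside
- coaster: dark slate coaster, 88x120x8 mm (x, y, z), lying loose on the worktop, the tablets side by side on it along its y axis, 50 to 72 mm apart. Wall cabinets hang over the back of the worktop, 0.56 m above it and more than 0.57 m ahead of the robot: cross the middle with the arm drawn in. Origin at the centre of its underside
- organiser: grey pill organiser, loose, 40 (its x) by 151 (its y) by 25 mm high: four open wells in a row along y, 37 mm apart, each 34 by 34 mm inside, 22 mm deep; walls and floor 3 mm. Translucent lids (from +y: yellow, green, orange, blue), hinged on the +x edge, stand open leaning away to +x: up to 25 mm above the rim, out to 60 mm from the origin. Origin at the centre of its underside
- well_0 (a point): centre of the floor of the end well at the organiser's +y end (yellow lid, morning), 3 mm above its underside; the rim is 22 mm above this point
- well_1 (a point): centre of the floor of the middle well next to well_0 (green lid); stays empty
- well_2 (a point): centre of the floor of the middle well next to well_3 (orange lid); stays empty
- well_3 (a point): centre of the floor of the end well at the organiser's -y end (blue lid, bedtime); the rim is 22 mm above this point
- bottle: amber medicine bottle, loose, standing free, about 0.45 kg: body 60 mm across up to 70 mm high, shoulder to 87 mm, neck 30 mm across with three bayonet lugs, rim of the mouth at 104 mm. Pressing the cap gives enough friction below to stop it turning along. Origin at the centre of its underside, z up
- bottle_mouth (a point): centre of the rim of the bottle's mouth, 104 mm above the bottle's underside
- cap: white ribbed push-and-turn cap on the bottle, 46 mm across, 28 mm tall, 30 g; grip it round its side at any yaw. Origin at the centre of its underside, 92.5 mm above the bottle's underside when locked (its top then at 120.5 mm). Locked it turns at most about 2 degrees, does not lift, and turning it unpressed only turns the bottle. At the start its x axis is along the bottle's
- cap_top (a point): centre of the cap's top, 28 mm above its underside. Press the cap down 3 mm or more against its spring (about 9 N; bottoms at 5.5 mm, 14 N) and, keeping it down, turn it anticlockwise seen from above: its tabs leave the lugs after 36 degrees, a stop comes at 84, so 45 to 75 degrees (60 best) frees it to lift straight off; nothing else holds it then
- water_glass: clear tumbler, 80 mm across, 91 mm tall, behind the work, right, a bystander to leave alone; origin at the centre of its underside
- drops: brown dropper bottle, 34 mm across, 102 mm tall, behind the work, a bystander to leave alone; origin at the centre of its underside
- cup: dark blue espresso cup, 63x86x50 mm, right of the hob, a bystander to leave alone; origin at the centre of its underside
- kitchen_timer: red and white kitchen timer, 64 mm across, 47 mm tall, behind the work, left, a bystander to leave alone; origin at the centre of its underside
- sugar: grey tin with a wooden lid, 68x68x85 mm, right of the hob, a bystander to leave alone; origin at the centre of its underside
There are look-alikes about, which are no part of the job. What is shaped like the cap but red is not meant.

How it is judged:
On the way, in this order (a step that is already met when the one before it is completed fails the run):
1. one tablet lies in each end well of the organiser, let go (((horizontal distance between tablet_a_center and well_0 below 0.017 m and z of tablet_a_center in the frame of well_0 below 0.017 m and horizontal distance between tablet_b_center and well_3 below 0.017 m and z of tablet_b_center in the frame of well_3 below 0.017 m) or (horizontal distance between tablet_a_center and well_3 below 0.017 m and z of tablet_a_center in the frame of well_3 below 0.017 m and horizontal distance between tablet_b_center and well_0 below 0.017 m and z of tablet_b_center in the frame of well_0 below 0.017 m)) and contact force between each of tablet_a, tablet_b and the fingers below 0.05 N), for 0.2 s.
2. the cap, still in its locked turn, is pressed down at least 3 mm (z of cap in the frame of bottle below 0.0897 m and angle between the x axis of cap and the x axis of bottle, either way round below 0.3 rad), for 0.05 s.
3. the cap is twisted at least 35 degrees while still on the neck (angle between the x axis of cap and the x axis of bottle, either way round above 0.61 rad and z of cap in the frame of bottle below 0.0965 m), for 0.05 s.
At the end, for the whole second after the job is handed in: One tablet inside each end well (below the rim), the organiser and the bottle standing upright on the worktop, and the cap held by the fingers alone, level within 20 degrees and still, its underside 25 to 120 mm above the bottle's mouth and within 35 mm of straight above it (((horizontal distance between tablet_a_center and well_0 below 0.017 m and z of tablet_a_center in the frame of well_0 below 0.017 m and horizontal distance between tablet_b_center and well_3 below 0.017 m and z of tablet_b_center in the frame of well_3 below 0.017 m) or (horizontal distance between tablet_a_center and well_3 below 0.017 m and z of tablet_a_center in the frame of well_3 below 0.017 m and horizontal distance between tablet_b_center and well_0 below 0.017 m and z of tablet_b_center in the frame of well_0 below 0.017 m)) and angle between each of organiser, bottle's own z axis and vertical below 0.1 rad and height (world z) of each of organiser, bottle below 0.006 m and z of cap in the frame of bottle_mouth between 0.025 and 0.12 m and horizontal distance between cap and bottle_mouth below 0.035 m and angle between cap's own z axis and vertical below 0.35 rad and contact force between cap and the fingers above 1 N and contact force between cap and bottle below 0.05 N and linear speed of each of cap, bottle below 0.03 m/s); the arm keeps its last pose, push and grip.
It fails at once if the bottle is lifted more than 20 mm or tipped more than 20 degrees (height (world z) of bottle above 0.02 m or angle between bottle's own z axis and vertical above 0.35 rad).
It fails at once if the bottle is shifted more than 60 mm (distance of bottle from where it was at the start of the episode above 0.06 m).
It fails at once if the organiser is shifted more than 40 mm (distance of organiser from where it was at the start of the episode above 0.04 m).
It fails at once if a tablet lands in a middle well ((horizontal distance between tablet_a_center and well_1 below 0.017 m and z of tablet_a_center in the frame of well_1 below 0.017 m and contact force between tablet_a and the fingers below 0.05 N) or (horizontal distance between tablet_a_center and well_2 below 0.017 m and z of tablet_a_center in the frame of well_2 below 0.017 m and contact force between tablet_a and the fingers below 0.05 N) or (horizontal distance between tablet_b_center and well_1 below 0.017 m and z of tablet_b_center in the frame of well_1 below 0.017 m and contact force between tablet_b and the fingers below 0.05 N) or (horizontal distance between tablet_b_center and well_2 below 0.017 m and z of tablet_b_center in the frame of well_2 below 0.017 m and contact force between tablet_b and the fingers below 0.05 N)).
It fails at once if a bystander is moved more than 30 mm (distance of any of water_glass, drops, cup, kitchen_timer, sugar from where it was at the start of the episode above 0.03 m).
It also fails if it takes over 67 s, if anything falls off the work surface, if the arm or the gripper's body presses on something with over 40 N, if the wrist force passes 120 N, or if a joint passes its speed limit or range.

## Working session

There is one attempt and no reset: what is moved stays moved. The work goes in short steps, Python scripts to look and compute and a shell command to move; the robot and the scene stay as the last step left them, time stands still between calls to the robot, and variables do not carry over. Pictures are saved under pics/ and viewed, at most 10 in all, crops included, and the job is handed in when it is done.

```bash
mkdir -p pics
python3 - <<'E'
from plant import *
import cv2
print(get_state())
for n in ("scene","top"):
    s=snapshot(n); cv2.imwrite(f"pics/{n}0.png",s["frame"][:,:,::-1]); print(n,s["mtx"],s["xyz"],s["orientation"])
print(snapshot("wrist")["mount"])
E
```

```text
{'clock': 0.0, 'q': array([ 1.30581607,  0.69000955, -0.19448615,  1.5663788 ,  0.15727052,
        0.90250132, -0.21511851]), 'qd': array([ 2.92703230e-04,  3.70765635e-04,  7.71233370e-04, -5.12540091e-04,
       -1.24088115e-03,  7.02416009e-05, -5.13859246e-04]), 'joint_torque': array([-3.34521769e-05, -5.27569234e+01, -1.26674362e+00, -1.53427809e+01,
       -5.26182773e-02,  6.86129759e-03,  1.75694131e-04]), 'tool_pos': array([ 0.18372142, -0.5966984 ,  0.23788412]), 'eef_rot': array([ 9.88859319e-01,  1.48850046e-01, -2.07443838e-04, -9.32174700e-04]), 'contact_force': array([-0.33010144,  0.53868092,  0.40333812]), 'moment': array([-0.02857441,  0.01400674,  0.03612258]), 'finger_force': 0.0, 'opening': 1.0029724494151497}
scene [[515.43752217   0.         322.61602525]
 [  0.         515.43752217 204.1074747 ]
 [  0.           0.           1.        ]] [-0.49074566  0.83807686  0.7109692 ] [-0.3584586   0.75800584 -0.497402    0.22254399]
top [[434.47546353   0.         312.05067254]
 [  0.         434.47546353 196.58533673]
 [  0.           0.           1.        ]] [ 0.45230867 -0.05492204  1.27847374] [ 0.71370602 -0.69934769  0.025006   -0.03018659]
[[ 6.73141982e-04 -9.53768845e-01 -3.00540408e-01  7.76893713e-02]
 [ 9.99999769e-01  6.70509300e-04  1.11901579e-04 -1.81258159e-04]
 [ 9.47868990e-05 -3.00540414e-01  9.53769076e-01 -1.45539298e-01]
 [ 0.00000000e+00  0.00000000e+00  0.00000000e+00  1.00000000e+00]]
```

View pics/top0.png

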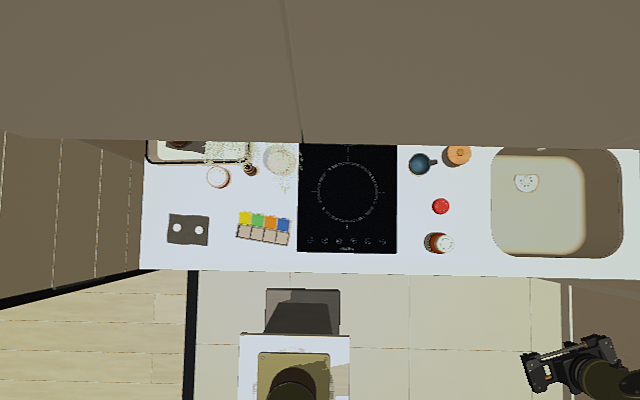

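View pics/scene0.png

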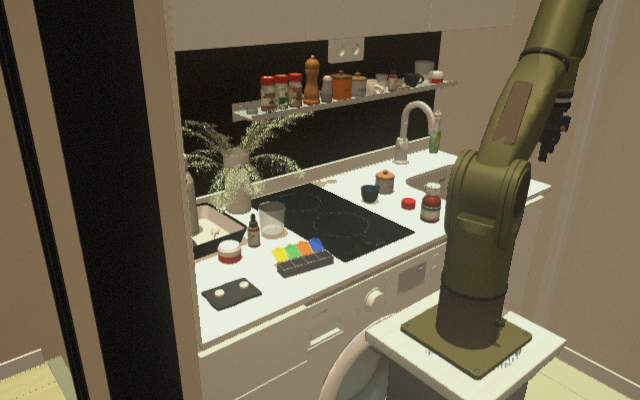

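Top view: the slate with two tablets is at about (188,229) and the organiser at (264,230), yellow lid to the left (+y). The amber bottle with its white cap is at (439,242). Look-alikes: red cap (440,206), white-topped kitchen timer (218,177), white jar on the shelf (scene 437,76). I choose the white cap on the amber bottle, and I'll check it in a close crop.

```bash
cat > h.py <<'E'
import numpy as np, cv2
from scipy.spatial.transform import Rotation as R
from plant import *
def ray(s,u,v,z,st=None):
    """pixel -> world point on plane z"""
    if "mount" in s:
        m=np.array(s["mount"]); Rt=R.from_quat(st["eef_rot"]).as_matrix()
        Rc=Rt@m[:3,:3]; o=np.array(st["tool_pos"])+Rt@m[:3,3]
    else: Rc=R.from_quat(s["orientation"]).as_matrix(); o=np.array(s["xyz"])
    d=Rc@np.linalg.inv(s["mtx"])@[u,v,1]
    return o+d*(z-o[2])/d[2]
def tooldelta(st,p):
    return R.from_quat(st["eef_rot"]).inv().apply(np.array(p)-st["tool_pos"])
E
python3 - <<'E'
from h import *
f=cv2.imread("pics/top0.png")
a=cv2.resize(f[160:260,160:300],None,fx=5,fy=5,interpolation=cv2.INTER_CUBIC)[:, :700]
b=cv2.resize(f[190:265,400:480],None,fx=5,fy=5,interpolation=cv2.INTER_CUBIC)
a=cv2.resize(f[200:260,160:300],None,fx=5.7,fy=5,interpolation=cv2.INTER_CUBIC)
c=np.zeros((600,800,3),np.uint8)
c[:300,:798]=a[:300]
b=cv2.resize(f[190:250,400:480],None,fx=5,fy=5,interpolation=cv2.INTER_CUBIC)
c[300:600,:400]=b
cv2.imwrite("pics/crop1.png",c)
E
```

```text
(no output)
```

View pics/crop1.png

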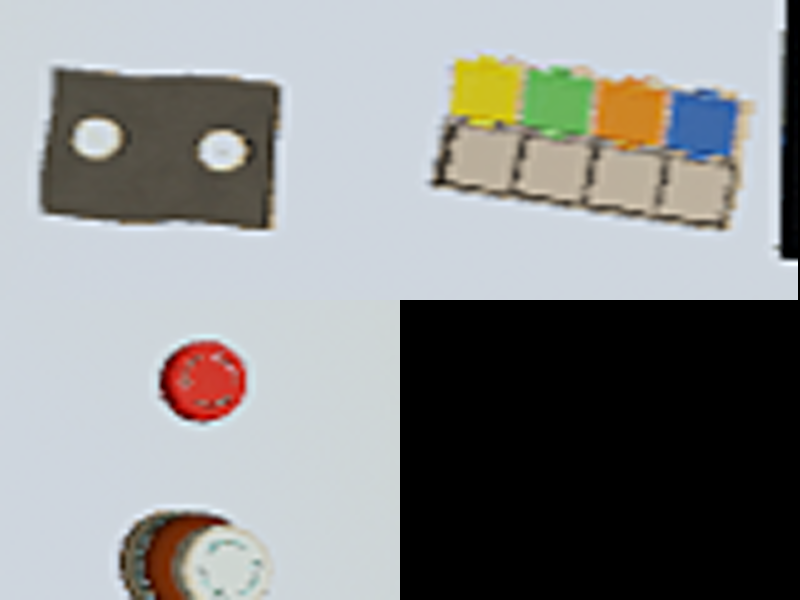

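The crop shows the white ribbed cap on the amber bottle at (446,244), clearly apart from the red one at (440,206). Tablets are at (177,227) and (199,230), and the end wells at (245,232) and (282,238).

Run:
```python
from h import *
s=snapshot("top"); st=get_state()
for n,u,v,z in [("tl",177,227.4,.018),("tr",199,230.2,.018),("w0",244.7,231.8,.003),("w3",282.5,238,.003),("w0r",244.7,231.8,.025),("cap",446,243.6,.1205),("bottlebase~",434,242,0.),("timer",218,177,.047),("drops",250,170,.1),("red",440,206,.02)]:
    p=ray(s,u,v,z); print(n,p.round(4),tooldelta(st,p).round(3))
print(R.from_quat(st["eef_rot"]).as_matrix().round(3))
```

```text
tl [0.4534 0.3451 0.018 ] [ 0.535 -0.821  0.221]
tr [0.4466 0.2808 0.018 ] [ 0.51  -0.761  0.221]
w0 [0.4446 0.1506 0.003 ] [ 0.469 -0.637  0.236]
w3 [0.4288 0.0394 0.003 ] [ 0.421 -0.536  0.236]
w0r [0.4447 0.147  0.025 ] [ 0.468 -0.634  0.214]
cap [ 0.4252 -0.4024  0.1205] [ 0.288 -0.115  0.118]
bottlebase~ [ 0.4263 -0.4036  0.    ] [ 0.289 -0.113  0.238]
timer [0.5993 0.2249 0.047 ] [ 0.639 -0.663  0.192]
drops [0.614  0.1259 0.1   ] [ 0.624 -0.564  0.139]
red [ 0.5308 -0.4156  0.02  ] [ 0.385 -0.071  0.218]
[[ 0.956  0.294 -0.   ]
 [ 0.294 -0.956  0.001]
 [-0.    -0.001 -1.   ]]
```

```bash
cat >> h.py <<'E'
def plan(P,yaw,n):
    """print n rows following world waypoints P from the present pose, ending with tool x at yaw (deg); tool kept down"""
    st=get_state(); P=np.vstack([st["tool_pos"],np.array(P)])
    r=R.from_quat(st["eef_rot"]); x=r.apply([1,0,0]); y0=np.arctan2(x[1],x[0])
    dy=(np.radians(yaw)-y0+np.pi)%(2*np.pi)-np.pi
    L=np.r_[0,np.cumsum(np.linalg.norm(np.diff(P,axis=0),axis=1))]
    t=np.linspace(0,L[-1],n+1); Q=np.c_[[np.interp(t,L,P[:,k]) for k in range(3)]].T
    for i in range(n):
        a=y0+dy*i/n; d=Q[i+1]-Q[i]; c,s=np.cos(a),np.sin(a)
        print([*np.round([c*d[0]+s*d[1],s*d[0]-c*d[1],-d[2]],3),0,0,round(-dy/n,2)] ,end=",\n")
    # small tilt fix
    z=r.apply([0,0,1]); print("axis",z.round(4),"yaw0",np.degrees(y0).round(1))
E
python3 -c "
from h import *
np.set_printoptions(legacy='1.25')
plan([(.17,-.43,.24),(.33,-.29,.24),(.42,-.1,.24),(.43,.1,.23),(.42,.22,.22),(.45,.313,.2)],173,24)"
```

```text
[0.009, -0.041, -0.0, 0, 0, -0.11],
[0.014, -0.04, -0.0, 0, 0, -0.11],
[0.018, -0.038, -0.0, 0, 0, -0.11],
[0.023, -0.035, -0.0, 0, 0, -0.11],
[0.042, 0.001, -0.0, 0, 0, -0.11],
[0.042, 0.006, -0.0, 0, 0, -0.11],
[0.041, 0.011, -0.0, 0, 0, -0.11],
[0.039, 0.015, -0.0, 0, 0, -0.11],
[0.037, 0.02, -0.0, 0, 0, -0.11],
[0.041, 0.008, -0.0, 0, 0, -0.11],
[0.04, 0.013, -0.0, 0, 0, -0.11],
[0.039, 0.017, -0.0, 0, 0, -0.11],
[0.036, 0.021, -0.0, 0, 0, -0.11],
[0.034, 0.025, -0.0, 0, 0, -0.11],
[0.039, 0.015, 0.002, 0, 0, -0.11],
[0.037, 0.019, 0.002, 0, 0, -0.11],
[0.035, 0.023, 0.002, 0, 0, -0.11],
[0.032, 0.027, 0.002, 0, 0, -0.11],
[0.03, 0.03, 0.002, 0, 0, -0.11],
[0.029, 0.03, 0.003, 0, 0, -0.11],
[0.026, 0.033, 0.003, 0, 0, -0.11],
[0.016, 0.038, 0.005, 0, 0, -0.11],
[0.002, 0.041, 0.008, 0, 0, -0.11],
[-0.003, 0.041, 0.008, 0, 0, -0.11],
axis [-4.e-04  1.e-03 -1.e+00] yaw0 17.1
```

```bash
python3 -m jog '[[[0.009,-0.041,0,0,0,-0.11],[0.014,-0.04,0,0,0,-0.11],[0.018,-0.038,0,0,0,-0.11],[0.023,-0.035,0,0,0,-0.11],[0.042,0.001,0,0,0,-0.11],[0.042,0.006,0,0,0,-0.11],[0.041,0.011,0,0,0,-0.11],[0.039,0.015,0,0,0,-0.11],[0.037,0.02,0,0,0,-0.11],[0.041,0.008,0,0,0,-0.11],[0.04,0.013,0,0,0,-0.11],[0.039,0.017,0,0,0,-0.11]]]' 0.05 10
python3 -m jog '[[[0.036,0.021,0,0,0,-0.11],[0.034,0.025,0,0,0,-0.11],[0.039,0.015,0.002,0,0,-0.11],[0.037,0.019,0.002,0,0,-0.11],[0.035,0.023,0.002,0,0,-0.11],[0.032,0.027,0.002,0,0,-0.11],[0.03,0.03,0.002,0,0,-0.11],[0.029,0.03,0.003,0,0,-0.11],[0.026,0.033,0.003,0,0,-0.11],[0.016,0.038,0.005,0,0,-0.11],[0.002,0.041,0.008,0,0,-0.11],[-0.003,0.041,0.008,0,0,-0.11]]]'
python3 -m jog '[[[0,0,0,0,0,0],[0,0,0,0,0,0]]]'
python3 - <<'E'
from h import *
st=get_state(); s=snapshot("wrist"); cv2.imwrite("pics/w1.png",s["frame"][:,:,::-1])
print(st["q"].round(2))
g=cv2.cvtColor(s["frame"],cv2.COLOR_RGB2GRAY)
hit=cv2.HoughCircles(cv2.medianBlur(g,5),cv2.HOUGH_GRADIENT,1.5,40,param1=120,param2=30,minRadius=10,maxRadius=40)
print(hit)
E
```

```text
clock: 1.7
tool_pos: [0.3921, -0.1803, 0.2388]
eef_rot: [0.689, 0.725, 0.0, 0.0]
contact_force: [1.1, -0.3, -0.5]
opening: 0.566
finger_force: 0.0
clock: 3.2
tool_pos: [0.4844, 0.3036, 0.2013]
eef_rot: [0.099, 0.995, -0.0, 0.0]
contact_force: [1.2, -0.2, -1.0]
opening: 0.566
finger_force: 0.0
clock: 3.45
tool_pos: [0.4837, 0.3016, 0.2013]
eef_rot: [0.102, 0.995, -0.001, -0.0]
contact_force: [0.5, -0.0, 0.2]
opening: 0.57
finger_force: 0.0
[-0.18  0.78 -0.81  1.75  0.69  0.93  0.07]
[[[285.75     272.25      24.849998]
  [174.75     167.25      27.55    ]
  [275.25     333.75      16.75    ]
  [351.75     147.75      10.45    ]]]
```

View pics/w1.png

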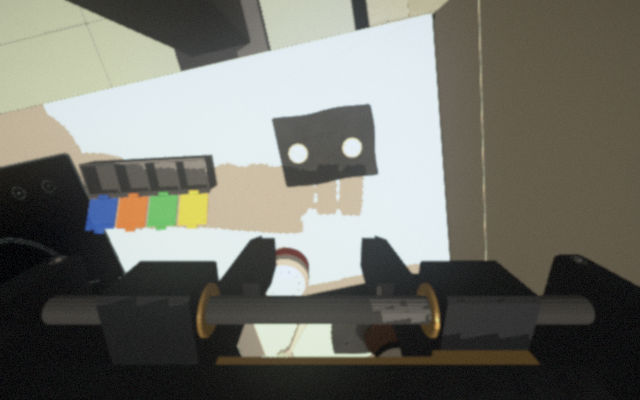

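Wrist view: tablets at (298,153) and (352,148) on the slate; organiser at the left, yellow lid at (194,209), yellow well about (199,173). Fingers are at (262,255) and (375,255).

Run:
```python
from h import *
st=get_state(); s=snapshot("wrist")
f=s["frame"].astype(int)
def cen(u,v,w=16):
    sub=f[v-w:v+w,u-w:u+w].min(2); n,l,stt,c=cv2.connectedComponentsWithStats((sub>170).astype(np.uint8))
    k=l[w,w]; return c[k][0]+u-w,c[k][1]+v-w,stt[k]
for u,v in [(298,153),(352,148)]:
    a,b,t=cen(u,v); print(a,b,t,ray(s,a,b,.017,st).round(4))
# predicted organiser rim corners from top estimates
a=s["frame"][140:240,70:230,::-1]
cv2.imwrite("pics/w1c.png",cv2.resize(a,None,fx=5,fy=5,interpolation=cv2.INTER_CUBIC))
```

```text
297.8804347826087 152.8659420289855 [  7   7  19  19 276] [0.447  0.2842 0.017 ]
352.0 146.90812720848055 [  7   6  19  19 283] [0.4531 0.3485 0.017 ]
```

View pics/w1c.png

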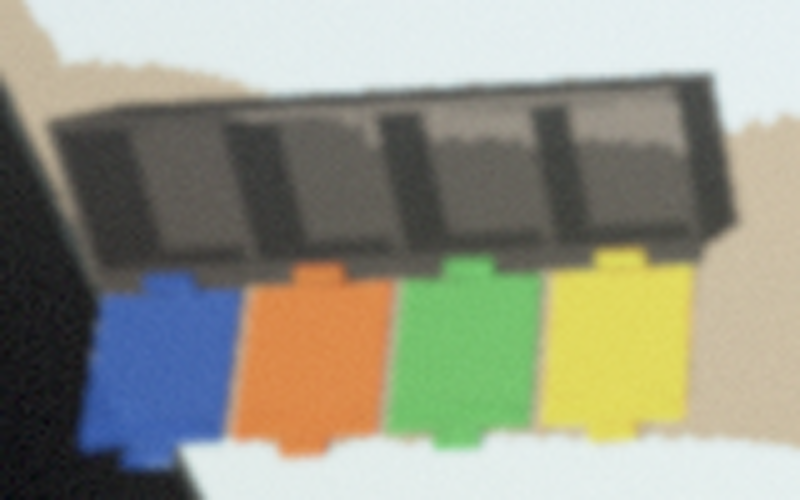

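Run:
```python
from h import *
st=get_state(); s=snapshot("wrist")
for u,v in [(50,125),(683,80),(97,268),(702,248)]:
    print(ray(s,70+u/5,140+v/5,.025,st).round(4))
t=snapshot("top")
# rim corners in crop1 of top (x5.7,y5)
for u,v in [(436,185),(727,228)]: print("top",ray(t,160+u/5.7,200+v/5,.025).round(4))
print(st["tool_pos"],R.from_quat(st["eef_rot"]).as_matrix().round(3).tolist())
np.set_printoptions(legacy='1.25')
plan([(.447,.284,.06)],173,4)
```

```text
[0.4082 0.0302 0.025 ]
[0.4282 0.1798 0.025 ]
[0.4431 0.0253 0.025 ]
[0.468  0.1713 0.025 ]
top [0.4293 0.1702 0.025 ]
top [0.4078 0.0227 0.025 ]
[0.48394044 0.30106547 0.20173073] [[-0.979, 0.203, 0.0], [0.203, 0.979, -0.002], [-0.0, -0.002, -1.0]]
[0.008, -0.006, 0.035, 0, 0, -0.02],
[0.008, -0.006, 0.035, 0, 0, -0.02],
[0.008, -0.006, 0.035, 0, 0, -0.02],
[0.009, -0.006, 0.035, 0, 0, -0.02],
axis [ 5.0e-04 -1.1e-03 -1.0e+00] yaw0 168.3
```

```bash
python3 -m jog '[[[0.008,-0.006,0.035,0,0,-0.02],[0.008,-0.006,0.035,0,0,-0.02],[0.008,-0.006,0.035,0,0,-0.02],[0.009,-0.006,0.035,0,0,-0.02],[0,0,0,0,0,0],[0,0,0,0,0,0]]]'
python3 - <<'E'
from h import *
st=get_state(); s=snapshot("wrist"); cv2.imwrite("pics/w2.png",s["frame"][:,:,::-1])
np.set_printoptions(legacy='1.25')
plan([(.447,.284,.0105)],172.4,3); print(st["tool_pos"])
E
```

```text
clock: 4.4
tool_pos: [0.4483, 0.2853, 0.0629]
eef_rot: [0.062, 0.998, 0.001, 0.001]
contact_force: [-0.1, 1.0, -0.7]
opening: 0.567
finger_force: 0.0
[0.0, -0.001, 0.018, 0, 0, 0.0],
[0.0, -0.001, 0.018, 0, 0, 0.0],
[0.0, -0.001, 0.018, 0, 0, 0.0],
axis [ 0.0024  0.002  -1.    ] yaw0 172.9
[0.44833357 0.28525744 0.06292331]
```

View pics/w2.png

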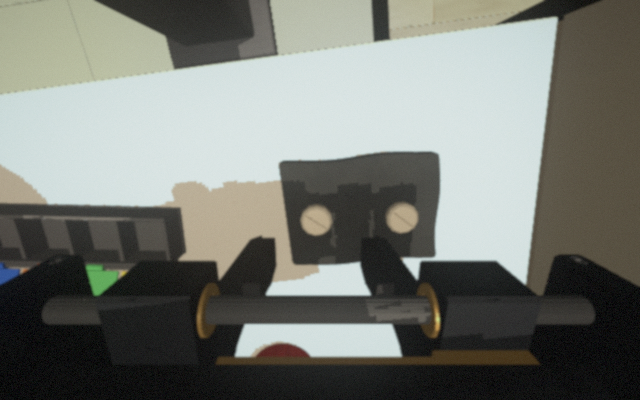

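The tablet sits at (316,220), centred between the fingers (262–375), with its neighbour at (402,217) clear to the right.

```bash
python3 -c "
from h import *
st=get_state(); s=snapshot('wrist')
for u,v in [(316,220),(402,217.5)]: p=ray(s,u,v,.018,st); print(p.round(4),tooldelta(st,p).round(4))
# organiser rim right corners
for u,v in [(166,207),(168,262)]: print('rim',ray(s,u,v,.025,st).round(4))
"
```

```text
[0.4462 0.2846 0.018 ] [ 0.0024 -0.0013  0.0452]
[0.4521 0.3481 0.018 ] [0.0044 0.0624 0.0453]
rim [0.4206 0.1816 0.025 ]
rim [0.4632 0.1705 0.025 ]
```

```bash
python3 -m jog '[[[0.001,0,0.018,0,0,0],[0.001,-0.001,0.018,0,0,0],[0,0,0.016,0,0,0],[0,0,0,0,0,0]]]'
python3 -m jog '[[[0,0,0,0,0,0],[0,0,0,0,0,0],[0,0,0,0,0,0],[0,0,0,0,0,0]]]' 0.015 12
python3 -m jog '[[[0,0,-0.04,0,0,0],[0,0,-0.035,0,0,0],[0,0,0,0,0,0]]]'
```

```text
clock: 5.0
tool_pos: [0.446, 0.2843, 0.0101]
eef_rot: [0.062, 0.998, 0.0, 0.001]
contact_force: [-0.1, 0.6, 0.5]
opening: 0.566
finger_force: 0.0
clock: 5.5
tool_pos: [0.4455, 0.2839, 0.0101]
eef_rot: [0.061, 0.998, 0.0, 0.0]
contact_force: [0.4, -0.9, 4.4]
opening: 0.262
finger_force: 12.0
clock: 5.88
tool_pos: [0.4463, 0.2849, 0.0867]
eef_rot: [0.062, 0.998, 0.002, 0.001]
contact_force: [0.2, -0.1, -0.3]
opening: 0.263
finger_force: 12.0
```

```bash
python3 -m jog '[[[-0.01,-0.045,-0.01,0,0,0],[-0.01,-0.045,-0.01,0,0,0],[-0.01,-0.045,-0.01,0,0,0],[-0.01,-0.045,0,0,0,0],[0,0,0,0,0,0],[0,0,0,0,0,0]]]'
python3 - <<'E'
from h import *
st=get_state(); s=snapshot("wrist"); print(st["tool_pos"])
cv2.imwrite("pics/w3.png",cv2.resize(s["frame"][60:320,120:520,::-1],None,fx=2,fy=2,interpolation=cv2.INTER_CUBIC))
E
```

```text
clock: 6.62
tool_pos: [0.4627, 0.101, 0.1142]
eef_rot: [0.061, 0.998, 0.0, -0.0]
contact_force: [0.1, -0.1, -0.4]
opening: 0.262
finger_force: 12.0
[0.46268279 0.10099134 0.11418   ]
```

View pics/w3.png

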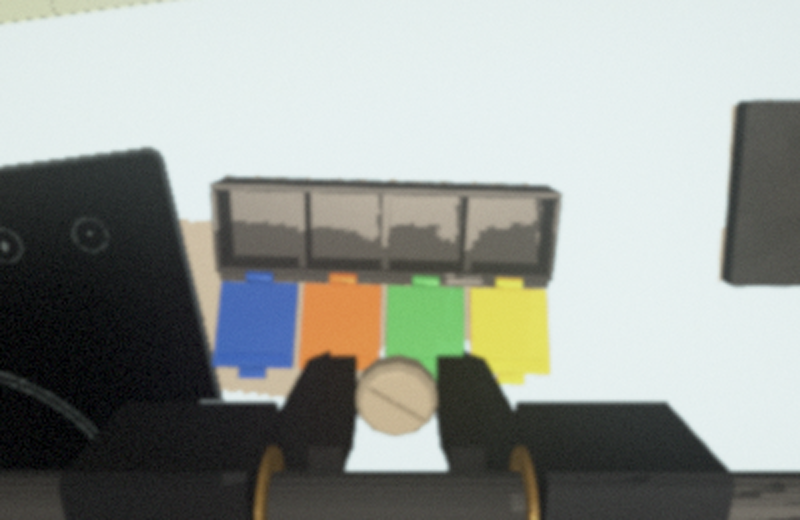

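Organiser rim corners in the crop: (213,187), (560,194), (219,281) and (552,286). All four wells are empty, and the tablet is well gripped at (397,397).

Run:
```python
from h import *
np.set_printoptions(legacy='1.25')
st=get_state(); s=snapshot("wrist")
c=np.array([ray(s,120+u/2,60+v/2,.025,st)[:2] for u,v in [(213,187),(560,194),(219,281),(552,286)]])
print(c.round(4)); m=c.mean(0)
d=(c[1]-c[0])+(c[3]-c[2]); d/=np.linalg.norm(d); print("centre",m,"ydir yaw",np.degrees(np.arctan2(-d[0],d[1])))
print("tablet held",ray(s,120+397/2,60+395/2,st["tool_pos"][2]+.008,st).round(4))
w0=m+.0555*d; w3=m-.0555*d; print("w0",w0,"w3",w3)
plan([(*w0,.08),(*w0,.030)],172.5,4)
```

```text
[[0.4084 0.0306]
 [0.4291 0.1765]
 [0.4497 0.0242]
 [0.47   0.1717]]
centre [0.43927946 0.10075896] ydir yaw -7.9525044799180495
tablet held [0.4617 0.1024 0.1224]
w0 [0.446958   0.15572522] w3 [0.43160091 0.0457927 ]
[0.01, 0.023, 0.015, 0, 0, 0.0],
[0.01, 0.023, 0.015, 0, 0, 0.0],
[0.003, 0.006, 0.025, 0, 0, 0.0],
[0.0, 0.0, 0.029, 0, 0, 0.0],
axis [-2.0e-04  1.4e-03 -1.0e+00] yaw0 173.1
```

```bash
python3 -m jog '[[[0.01,0.022,0.015,0,0,0.01],[0.01,0.022,0.015,0,0,0],[0.003,0.006,0.025,0,0,0],[0,0,0.028,0,0,0],[0,0,0,0,0,0],[0,0,0,0,0,0]]]'
```

```text
clock: 7.48
tool_pos: [0.4465, 0.1538, 0.0322]
eef_rot: [0.066, 0.998, 0.0, 0.0]
contact_force: [0.2, -0.4, 0.2]
opening: 0.262
finger_force: 12.0
```

Lower 2.5 mm, release, and go back up to look.

```bash
python3 -m jog '[[[0,0.0005,0.0025,0,0,0],[0,0,0,0,0,0]]]'
python3 -m jog '[[[0,0,0,0,0,0],[0,0,0,0,0,0],[0,0,0,0,0,0],[0,0,-0.04,0,0,0],[-0.02,0,-0.04,0,0,0],[0,0,0,0,0,0],[0,0,0,0,0,0]]]' 0.036
python3 - <<'E'
from h import *
np.set_printoptions(legacy='1.25')
st=get_state(); s=snapshot("wrist"); print(st["tool_pos"])
cv2.imwrite("pics/w4.png",s["frame"][60:320,120:520,::-1])
plan([(.453,.25,.1),(.4525,.3465,.06)],173,8)
E
```

```text
clock: 7.72
tool_pos: [0.447, 0.1534, 0.0297]
eef_rot: [0.067, 0.998, 0.0, 0.0]
contact_force: [0.9, 0.3, -0.8]
opening: 0.261
finger_force: 12.0
clock: 8.6
tool_pos: [0.4658, 0.1501, 0.1087]
eef_rot: [0.066, 0.998, -0.0, -0.0]
contact_force: [0.8, -0.1, -0.1]
opening: 0.409
finger_force: 0.0
[0.46583006 0.15014957 0.10867971]
[0.006, 0.025, 0.002, 0, 0, -0.0],
[0.006, 0.025, 0.002, 0, 0, -0.0],
[0.006, 0.025, 0.002, 0, 0, -0.0],
[0.006, 0.025, 0.003, 0, 0, -0.0],
[0.003, 0.024, 0.01, 0, 0, -0.0],
[0.003, 0.024, 0.01, 0, 0, -0.0],
[0.003, 0.024, 0.01, 0, 0, -0.0],
[0.003, 0.024, 0.01, 0, 0, -0.0],
axis [-0.0017 -0.0013 -1.    ] yaw0 172.4
```

View pics/w4.png

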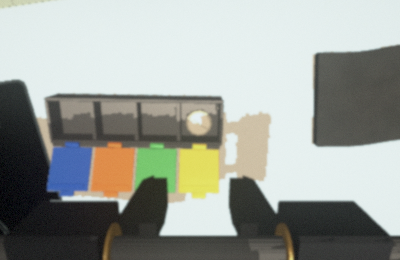

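The first tablet lies in the yellow well, at (198,123) in the crop. Now the second one.

```bash
python3 -m jog '[[[0.006,0.025,0.002,0,0,0],[0.006,0.025,0.002,0,0,0],[0.006,0.025,0.002,0,0,0],[0.006,0.025,0.003,0,0,0],[0.003,0.024,0.01,0,0,0],[0.003,0.024,0.01,0,0,0],[0.003,0.024,0.01,0,0,0],[0.003,0.024,0.01,0,0,0],[0,0,0,0,0,0],[0,0,0,0,0,0]]]' 0.05
python3 - <<'E'
from h import *
np.set_printoptions(legacy='1.25')
st=get_state(); s=snapshot("wrist"); f=s["frame"]
sub=(f[150:250,270:370].astype(int)); m=((sub[...,0]>130)&(sub[...,0]-sub[...,2]>15)).astype(np.uint8)
n,l,stt,c=cv2.connectedComponentsWithStats(m)
for k in range(1,n):
    if stt[k][4]>100: p=ray(s,270+c[k][0],150+c[k][1],.018,st); print(c[k]+[270,150],stt[k],p.round(4),tooldelta(st,p).round(4))
print(st["tool_pos"],tooldelta(st,(.4525,.3475,.0103)))
E
```

```text
clock: 9.9
tool_pos: [0.4561, 0.3481, 0.0595]
eef_rot: [0.066, 0.998, -0.001, -0.0]
contact_force: [-0.2, -0.2, 1.1]
opening: 0.568
finger_force: 0.0
[362.04583333 211.74166667] [ 86  33  14  67 720] [0.45   0.3809 0.018 ] [0.0103 0.0319 0.0414]
[317.89324324 219.77702703] [ 32  55  33  30 740] [0.452  0.3486 0.018 ] [0.0041 0.0001 0.0415]
[0.45609822 0.34805893 0.05945313] [ 0.00346258 -0.00088372  0.0491581 ]
```

```bash
python3 -m jog '[[[0.002,0,0.018,0,0,0],[0.002,0,0.018,0,0,0],[0,0,0.013,0,0,0],[0,0,0,0,0,0]]]'
python3 -m jog '[[[0,0,0,0,0,0],[0,0,0,0,0,0],[0,0,0,0,0,0],[0,0,0,0,0,0]]]' 0.015 12
python3 -m jog '[[[0,0,-0.04,0,0,0],[0,0,-0.035,0,0,0],[0,0,0,0,0,0]]]'
python3 - <<'E'
from h import *
np.set_printoptions(legacy='1.25')
plan([(.4315,.0448,.08),(.4315,.0448,.07)],172.2,9)
E
```

```text
clock: 10.45
tool_pos: [0.4522, 0.3498, 0.0099]
eef_rot: [0.066, 0.998, -0.001, -0.0]
contact_force: [-0.3, 0.1, 0.1]
opening: 0.563
finger_force: 0.0
clock: 10.95
tool_pos: [0.4528, 0.3502, 0.0113]
eef_rot: [0.066, 0.998, 0.0, 0.0]
contact_force: [-0.1, -0.3, 0.4]
opening: 0.263
finger_force: 12.0
clock: 11.32
tool_pos: [0.4538, 0.3517, 0.0886]
eef_rot: [0.067, 0.998, 0.002, 0.002]
contact_force: [-1.1, 0.1, -1.0]
opening: 0.262
finger_force: 12.0
[-0.002, -0.035, 0.001, 0, 0, 0.0],
[-0.002, -0.035, 0.001, 0, 0, 0.0],
[-0.002, -0.035, 0.001, 0, 0, 0.0],
[-0.002, -0.035, 0.001, 0, 0, 0.0],
[-0.002, -0.035, 0.001, 0, 0, 0.0],
[-0.002, -0.035, 0.001, 0, 0, 0.0],
[-0.002, -0.035, 0.001, 0, 0, 0.0],
[-0.002, -0.035, 0.001, 0, 0, 0.0],
[-0.002, -0.025, 0.011, 0, 0, 0.0],
axis [ 0.0034  0.0037 -1.    ] yaw0 172.4
```

```bash
python3 -m jog '[[[-0.002,-0.035,0,0,0,0],[-0.002,-0.035,0,0,0,0],[-0.002,-0.035,0,0,0,0],[-0.002,-0.035,0,0,0,0],[-0.002,-0.035,0,0,0,0],[-0.002,-0.035,0,0,0,0],[-0.002,-0.035,0.002,0,0,0],[-0.002,-0.035,0.003,0,0,0],[-0.002,-0.025,0.011,0,0,0],[0,0,0,0,0,0],[0,0,0,0,0,0]]]'
python3 -c "
from h import *
print(tooldelta(get_state(),(.4315,.0448,.0295)).round(4))"
```

```text
clock: 12.7
tool_pos: [0.4303, 0.047, 0.0701]
eef_rot: [0.066, 0.998, 0.001, -0.0]
contact_force: [0.2, 0.1, 0.9]
opening: 0.264
finger_force: 12.0
[-0.0015 -0.0021  0.0406]
```

```bash
python3 -m jog '[[[-0.001,-0.002,0.02,0,0,0],[0,0,0.02,0,0,0],[0,0,0,0,0,0],[0,0,0,0,0,0]]]'
```

```text
clock: 13.2
tool_pos: [0.4311, 0.0445, 0.0307]
eef_rot: [0.066, 0.998, 0.0, 0.0]
contact_force: [0.2, -0.3, -0.7]
opening: 0.259
finger_force: 12.0
```

```bash
python3 -m jog '[[[0,0,0.001,0,0,0],[0,0,0,0,0,0],[0,0,0,0,0,0],[0,0,0,0,0,0],[0,0,-0.04,0,0,0],[-0.02,0,-0.04,0,0,0],[0,0,0,0,0,0],[0,0,0,0,0,0]]]' 0.036
python3 - <<'E'
from h import *
np.set_printoptions(legacy='1.25')
st=get_state(); s=snapshot("wrist"); print(st["tool_pos"])
cv2.imwrite("pics/w5.png",s["frame"][60:320,120:520,::-1])
plan([(.42,-.08,.22),(.39,-.25,.22),(.405,-.38,.20)],60,16)
E
```

```text
clock: 14.2
tool_pos: [0.4483, 0.0386, 0.0894]
eef_rot: [0.067, 0.998, -0.004, 0.002]
contact_force: [-0.3, 0.1, 0.7]
opening: 0.411
finger_force: 0.0
[0.44833576 0.0386165  0.08940338]
[0.002, -0.021, -0.022, 0, 0, 0.12],
[-0.001, -0.021, -0.022, 0, 0, 0.12],
[-0.003, -0.02, -0.022, 0, 0, 0.12],
[-0.006, -0.02, -0.022, 0, 0, 0.12],
[-0.008, -0.019, -0.022, 0, 0, 0.12],
[-0.011, -0.019, -0.02, 0, 0, 0.12],
[-0.019, -0.023, -0.0, 0, 0, 0.12],
[-0.022, -0.021, -0.0, 0, 0, 0.12],
[-0.024, -0.018, -0.0, 0, 0, 0.12],
[-0.026, -0.015, -0.0, 0, 0, 0.12],
[-0.028, -0.011, -0.0, 0, 0, 0.12],
[-0.029, -0.005, 0.002, 0, 0, 0.12],
[-0.03, 0.004, 0.005, 0, 0, 0.12],
[-0.029, 0.008, 0.005, 0, 0, 0.12],
[-0.028, 0.011, 0.005, 0, 0, 0.12],
[-0.026, 0.015, 0.005, 0, 0, 0.12],
axis [ 0.003  -0.0087 -1.    ] yaw0 172.3
```

View pics/w5.png

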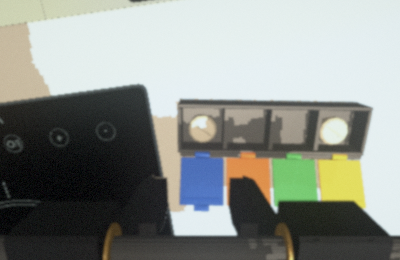

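Both tablets lie in the end wells, blue at (202,126) and yellow at (333,130), and the middle wells are empty. On to the bottle.

```bash
python3 -m jog '[[[0.002,-0.021,-0.022,0,0,0.12],[-0.001,-0.021,-0.022,0,0,0.12],[-0.003,-0.02,-0.022,0,0,0.12],[-0.006,-0.02,-0.022,0,0,0.12],[-0.008,-0.019,-0.022,0,0,0.12],[-0.011,-0.019,-0.02,0,0,0.12],[-0.019,-0.023,0,0,0,0.12],[-0.022,-0.021,0,0,0,0.12],[-0.024,-0.018,0,0,0,0.12],[-0.026,-0.015,0,0,0,0.12],[-0.028,-0.011,0,0,0,0.12],[-0.029,-0.005,0.002,0,0,0.12]]]' 0.07 
python3 -m jog '[[[-0.03,0.004,0,0,0,0.12],[-0.029,0.008,0,0,0,0.12],[-0.028,0.011,0,0,0,0.12],[-0.026,0.015,0,0,0,0.12],[0,0,0,0,0,0],[0,0,0,0,0,0],[0,0,0,0,0,0]]]'
python3 - <<'E'
from h import *
st=get_state(); s=snapshot("wrist"); print(st["tool_pos"],st["q"].round(2))
cv2.imwrite("pics/w6.png",s["frame"][:,:,::-1])
E
```

```text
clock: 15.75
tool_pos: [0.3949, -0.2616, 0.2189]
eef_rot: [0.71, 0.704, -0.002, 0.004]
contact_force: [0.3, 0.8, 1.2]
opening: 0.796
finger_force: 0.0
clock: 16.62
tool_pos: [0.4128, -0.3785, 0.2207]
eef_rot: [0.855, 0.518, -0.0, 0.004]
contact_force: [1.1, 0.4, -0.6]
opening: 0.792
finger_force: 0.0
[ 0.41284688 -0.37850485  0.2207391 ] [ 0.82  0.63 -0.27  1.79  0.24  0.75 -0.06]
```

View pics/w6.png

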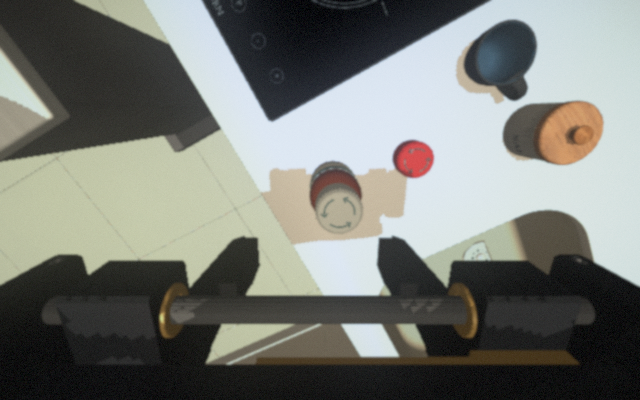

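The white cap's top, with its arrows, is at (339,210). The red look-alike is at (413,158), well clear. That uses up the picture allowance, so from here I measure by code only.

Run:
```python
from h import *
np.set_printoptions(legacy='1.25')
st=get_state(); s=snapshot("wrist"); f=s["frame"]
g=cv2.cvtColor(f,cv2.COLOR_RGB2GRAY)[170:250,295:385]
print(cv2.HoughCircles(cv2.resize(g,None,fx=4,fy=4),cv2.HOUGH_GRADIENT,1,200,param1=100,param2=20,minRadius=70,maxRadius=120)/4+[295,170,0])
p=ray(s,339,210.5,.1205,st); print(p.round(4),tooldelta(st,p).round(4))
plan([(p[0],p[1],.16)],60,3)
```

```text
Traceback (most recent call last):
TypeError: unsupported operand type(s) for /: 'NoneType' and 'int'
```

Run:
```python
from h import *
np.set_printoptions(legacy='1.25')
st=get_state(); s=snapshot("wrist")
p=ray(s,339,210.5,.1205,st); print(p.round(4),tooldelta(st,p).round(4))
plan([(p[0],p[1],.16)],60,3)
```

```text
[ 0.4261 -0.398   0.1205] [-0.0103  0.0197  0.1007]
[-0.004, 0.007, 0.02, 0, 0, 0.01],
[-0.003, 0.007, 0.02, 0, 0, 0.01],
[-0.003, 0.007, 0.02, 0, 0, 0.01],
axis [ 0.0044 -0.0078 -1.    ] yaw0 62.4
```

```bash
python3 -m jog '[[[-0.004,0.007,0.02,0,0,0.01],[-0.003,0.007,0.02,0,0,0.01],[-0.003,0.007,0.02,0,0,0.01],[0,0,0,0,0,0],[0,0,0,0,0,0]]]'
python3 - <<'E'
from h import *
st=get_state(); s=snapshot("wrist"); f=s["frame"].astype(int)
print(st["tool_pos"],tooldelta(st,(.426,-.399,.096)).round(4))
# white low-saturation blob near predicted cap
m=np.array(s["mount"]);c=np.linalg.inv(m)@np.r_[tooldelta(st,(.426,-.399,.1205)),1]; uv=s["mtx"]@c[:3]; uv=uv[:2]/uv[2]; print("pred",uv)
z=R.from_quat(st["eef_rot"]).inv().apply([0,0,-1]); print("down in tool",z.round(4))
cl=cv2.createCLAHE(2).apply(cv2.cvtColor(s["frame"],cv2.COLOR_RGB2GRAY)); u,v=uv.round().astype(int)
h=cv2.HoughCircles(cv2.GaussianBlur(cl[max(0,v-70):v+70,u-70:u+70],(5,5),0),cv2.HOUGH_GRADIENT,1.5,50,param1=80,param2=20,minRadius=22,maxRadius=50)
if h is not None:
  for a in h[0][:3]: print(a+[u-70,max(0,v-70),0],ray(s,a[0]+u-70,a[1]+max(0,v-70),.1205,st).round(4))
E
```

```text
clock: 17.4
tool_pos: [0.427, -0.3991, 0.161]
eef_rot: [0.863, 0.505, -0.0, 0.004]
contact_force: [0.1, -0.7, 0.2]
opening: 0.792
finger_force: 0.0
[ 0.42699904 -0.39906287  0.16104651] [-0.0001 -0.0014  0.065 ]
pred [316.60759746 225.33671128]
down in tool [ 0.0046 -0.0075  1.    ]
[316.75 200.75  31.  ] [ 0.4353 -0.3827  0.1205]
[291.25       244.25        25.89999962] [ 0.4021 -0.403   0.1205]
```

Run:
```python
from h import *
st=get_state(); s=snapshot("wrist"); f=s["frame"]
print("col317"); print([(v,*f[v,316]) for v in range(140,280,6)])
print("row224");print([(u,*f[224,u]) for u in range(265,370,6)])
```

```text
col317
[(140, np.uint8(211), np.uint8(222), np.uint8(235)), (146, np.uint8(209), np.uint8(223), np.uint8(234)), (152, np.uint8(208), np.uint8(222), np.uint8(234)), (158, np.uint8(190), np.uint8(203), np.uint8(219)), (164, np.uint8(104), np.uint8(100), np.uint8(92)), (170, np.uint8(73), np.uint8(63), np.uint8(65)), (176, np.uint8(96), np.uint8(63), np.uint8(57)), (182, np.uint8(104), np.uint8(62), np.uint8(54)), (188, np.uint8(99), np.uint8(94), np.uint8(83)), (194, np.uint8(122), np.uint8(120), np.uint8(106)), (200, np.uint8(208), np.uint8(215), np.uint8(203)), (206, np.uint8(169), np.uint8(162), np.uint8(139)), (212, np.uint8(169), np.uint8(161), np.uint8(139)), (218, np.uint8(170), np.uint8(162), np.uint8(140)), (224, np.uint8(169), np.uint8(162), np.uint8(140)), (230, np.uint8(165), np.uint8(157), np.uint8(136)), (236, np.uint8(167), np.uint8(160), np.uint8(138)), (242, np.uint8(150), np.uint8(146), np.uint8(127)), (248, np.uint8(165), np.uint8(158), np.uint8(137)), (254, np.uint8(182), np.uint8(170), np.uint8(148)), (260, np.uint8(206), np.uint8(220), np.uint8(229)), (266, np.uin
[... 387 characters left out ...]
t8(156), np.uint8(135)), (295, np.uint8(126), np.uint8(128), np.uint8(113)), (301, np.uint8(167), np.uint8(159), np.uint8(137)), (307, np.uint8(168), np.uint8(160), np.uint8(137)), (313, np.uint8(170), np.uint8(164), np.uint8(140)), (319, np.uint8(166), np.uint8(160), np.uint8(137)), (325, np.uint8(167), np.uint8(160), np.uint8(139)), (331, np.uint8(168), np.uint8(160), np.uint8(139)), (337, np.uint8(152), np.uint8(150), np.uint8(128)), (343, np.uint8(155), np.uint8(150), np.uint8(129)), (349, np.uint8(180), np.uint8(168), np.uint8(144)), (355, np.uint8(183), np.uint8(170), np.uint8(148)), (361, np.uint8(182), np.uint8(171), np.uint8(147)), (367, np.uint8(182), np.uint8(171), np.uint8(148))]
```

Brightness profiles put the cap top at (316.5,225.5), matching the prediction to a pixel. Descend and grip.

```bash
python3 -m jog '[[[0,-0.001,0.02,0.007,0.004,0],[0,0,0.02,0,0,0],[0,0,0.015,0,0,0],[0,0,0.01,0,0,0],[0,0,0,0,0,0],[0,0,0,0,0,0]]]'
python3 -m jog '[[[0,0,0,0,0,0],[0,0,0,0,0,0],[0,0,0,0,0,0],[0,0,0,0,0,0]]]' 0.035 50
python3 -c "
from h import *
st=get_state();print(st['tool_pos'],R.from_quat(st['eef_rot']).inv().apply([0,0,-1]).round(4),st['moment'])"
```

```text
clock: 18.25
tool_pos: [0.4266, -0.3991, 0.0967]
eef_rot: [0.863, 0.504, 0.0, 0.001]
contact_force: [-0.3, -0.4, -0.1]
opening: 0.797
finger_force: 0.0
clock: 18.75
tool_pos: [0.426, -0.3989, 0.0964]
eef_rot: [0.863, 0.504, -0.0, 0.001]
contact_force: [-1.3, 0.5, 2.1]
opening: 0.504
finger_force: 50.0
[ 0.42600104 -0.39889265  0.09644932] [ 1.e-03 -7.e-04  1.e+00] [ 0.07716249  0.13379359 -0.07425283]
```

```bash
python3 -m jog '[[[0,0,0.002,0,0,0],[0,0,0.002,0,0,0],[0,0,0.001,0,0,0],[0,0,0,0,0,0],[0,0,0,0,0,0]]]'
```

```text
clock: 19.38
tool_pos: [0.4261, -0.399, 0.0922]
eef_rot: [0.863, 0.504, -0.0, 0.001]
contact_force: [-2.6, 2.6, 11.0]
opening: 0.505
finger_force: 50.0
```

```bash
python3 -m jog '[[[0,0,0.0012,0,0,0],[0,0,0,0,0,0],[0,0,0,0,0,-0.1],[0,0,0,0,0,-0.1],[0,0,0,0,0,-0.1],[0,0,0,0,0,0]]]'
```

```text
clock: 20.12
tool_pos: [0.4268, -0.3995, 0.0914]
eef_rot: [0.778, 0.628, 0.0, 0.002]
contact_force: [-2.3, 1.9, 11.7]
opening: 0.508
finger_force: 50.0
```

```bash
python3 -m jog '[[[0,0,0.0005,0,0,-0.1],[0,0,0,0,0,-0.1],[0,0,0,0,0,-0.1],[0,0,0,0,0,-0.1],[0,0,0,0,0,-0.1],[0,0,0,0,0,-0.1],[0,0,0,0,0,-0.1],[0,0,0,0,0,-0.07],[0,0,0,0,0,0],[0,0,0,0,0,0]]]'
python3 -c "
from h import *
st=get_state();print(st['tool_pos'],R.from_quat(st['eef_rot']).as_matrix()[:,0],st['moment'])"
```

```text
clock: 21.38
tool_pos: [0.4263, -0.3995, 0.0909]
eef_rot: [0.486, 0.874, -0.001, 0.001]
contact_force: [-3.8, 0.7, 13.6]
opening: 0.504
finger_force: 50.0
[ 0.42625457 -0.39950493  0.09091308] [-0.52819085  0.84912093 -0.00284112] [0.19384133 0.51309482 0.11047742]
```

```bash
python3 -m jog '[[[0,0,-0.003,0,0,0],[0,0,-0.003,0,0,0],[0,0,-0.003,0,0,0],[0,0,-0.002,0,0,0],[0,0,0,0,0,0],[0,0,0,0,0,0],[0,0,0,0,0,0]]]'
```

```text
clock: 22.25
tool_pos: [0.426, -0.3988, 0.1003]
eef_rot: [0.486, 0.874, -0.0, 0.0]
contact_force: [-0.3, -0.5, -0.9]
opening: 0.504
finger_force: 50.0
```

```bash
python3 -m jog '[[[0,0,-0.005,0,0,0],[0,0,-0.01,0,0,0],[0,0,-0.01,0,0,0],[0,0,-0.015,0,0,0],[0,0,-0.012,0,0,0],[0,0,-0.006,0,0,0],[0,0,0,0,0,0],[0,0,0,0,0,0],[0,0,0,0,0,0],[0,0,0,0,0,0]]]'
python3 - <<'E'
from h import *
st=get_state(); t=snapshot("scene"); f=t["frame"]; print(st["contact_force"],st["qd"].round(3))
Rc=R.from_quat(t["orientation"]).as_matrix()
def proj(p): c=Rc.T@(np.array(p)-t["xyz"]); u=t["mtx"]@c; return (u[:2]/u[2]).round().astype(int)
for z in (.01,.04,.06,.08,.1,.11,.12,.13,.14,.15,.16,.17,.18):
    u,v=proj((.426,-.399,z)); print(z,(u,v),f[v,u])
E
```

```text
clock: 23.5
tool_pos: [0.426, -0.3987, 0.1582]
eef_rot: [0.486, 0.874, -0.0, 0.0]
contact_force: [-0.8, 0.3, -0.7]
opening: 0.506
finger_force: 50.0
[-0.8029616   0.27719444 -0.67838725] [-0.001 -0.001 -0.001 -0.002 -0.    -0.002  0.001]
0.01 (np.int64(429), np.int64(216)) [154 138 111]
0.04 (np.int64(430), np.int64(207)) [114  97  78]
0.06 (np.int64(431), np.int64(202)) [116  65  45]
0.08 (np.int64(431), np.int64(196)) [117  70  49]
0.1 (np.int64(432), np.int64(190)) [83 53 41]
0.11 (np.int64(432), np.int64(187)) [111  94  74]
0.12 (np.int64(433), np.int64(184)) [121 108  84]
0.13 (np.int64(433), np.int64(181)) [122 111  85]
0.14 (np.int64(433), np.int64(178)) [124 111  86]
0.15 (np.int64(434), np.int64(175)) [133 125 101]
0.16 (np.int64(434), np.int64(172)) [141 132 106]
0.17 (np.int64(434), np.int64(169)) [188 185 152]
0.18 (np.int64(435), np.int64(166)) [170 156 128]
```

The bottle stands in place. The gripper opening is still cap-sized at full grip, and only the cap's weight hangs on the wrist. Handing in.

```bash
python3 -c "
from plant import *
print(finish_job())"
```

```text
the job is handed in; nothing more can be done
None
```

I've handed the job in: one tablet lies in each end well (morning and bedtime) with the middle wells empty, and the bottle is open and standing in place, its cap held about 5 cm above the mouth; the tablets I saw in pictures, but the lifted cap I know only from gripper, force and pixel readings, and no verdict came back.

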